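# Pop the push-latch hatch and reset the tripped breaker

### The arm

A 7-joint arm with a two-finger parallel gripper is mounted at the origin on a cart in front of the work surface, level with it; the furniture and walls round the work are solid. World frame = base frame: x ahead of the robot, y to its left, z up, the work surface at z = 0. Lengths are in m, angles in rad, forces in N, time in s.
With the tool pointing down it reaches from about 0.4 to 0.85 m from the base axis. Payload 10.4 kg.
Tool frame: the origin (TCP) lies between the finger pads; the fingertips stand ahead of it and the grasp point (between the pads) lies 3 mm ahead of it (r.tips_ahead is the z of the fingertips in the tool frame, in m); z points along the fingers, y is the line along which they close (so a half turn about z gives the same grasp; the last joint's range is limited). The gripper opens to 87 mm and grips with 3 to 60 N. Pads are 19 mm wide; open, the fingers measure 117 mm over their backs; the gripper's body (75 mm by 190 mm) begins 51 mm behind the grasp point.
Start: joints at [1.317, 0.332, -0.065, 1.46, 0.022, 1.35, -0.088], TCP at [0.143, -0.608, 0.211] pointing down, gripper open.
Joint ranges: [-2.6, 2.6], [-0.5, 2.12], [-1.47, 1.34], [0.16, 2.42], [-1.27, 4.41], [0.06, 2.06], [-2.6, 2.6]. Speed limits (rad/s): [2.22, 2.22, 2.79, 2.79, 3.14, 3.14, 3.14].

### API

Orientations are given as a unit quaternion [x, y, z, w].
In Python, from bench import telemetry, camera, get_calibration, r gives the robot as it stands.
- The arm moves only by the tool drive_tool, never from a script. Its argument "series" is one flat list of numbers, 7 for each row, row after row: the turn, a rotation vector about the tool's x, y, z in units of 5 degrees (1.0 is 5 degrees), then the shift along the tool's x, y, z in units of 40 mm (1.0 is 40 mm), then the opening, from -1 (shut) to 1 (fully open). A call has 1 to 10 rows; each row is the pose to reach, as a shift and turn from the pose commanded when the call began, along the tool's axes at that moment; what a row does not reach only later rows make up. A row lasts 1/12 s, in which the tool goes at most 41.7 mm and 7.16 degrees, less where a joint would pass 70% of its speed; a pose out of reach is approached as far as the arm can. A call with a gripper value outside its range is refused whole. The fingers move at their own pace and stop on an object; "grip_force" is the grip in N (left out, the last holds). Time passes only in rows, so rows that repeat a pose let the fingers close. It gives the time, the measured TCP pose, the force, the opening and the grip force at its end, in the units of the state.
- telemetry.read_state(): the state, without advancing time (a new reading comes with each control period).
- camera(name): name is "scene" or "top"; returns the picture (400x640x3 uint8, red, green, blue); there is no depth.
- get_calibration(name): a dict with "fovy" (degrees; the focal length in pixels is half the picture's height over the tangent of half this angle, whatever the lens; pixels are square), "cx", "cy" (the principal point, pixels), "dist" ([k1, k2, p1, p2, k3] as OpenCV has them; the pictures are not rectified), "xyz" and "rotation" of the camera in the world. Camera axes: x right, y up, looking along -z (the intrinsics and any distortion apply to the point x, -y, -z); pixel columns grow to the right and rows downward; lengths in m; the calibration is good to about 2 mm. A picture is of the moment at which its call begins. get_calibration takes no time and is no camera call.
- r.close_job(): hands the job in; it is judged then, once.
The state is a dict: "time": time; "joint_positions": joint angles; "joint_vel": joint speeds; "joint_torque": joint torques, N m; "ee_pos": TCP position; "eef_rot": TCP orientation; "ft_force": force on the tool from outside, world axes, zero at the start; "torque": the same for the moment, N m; "width": finger opening in m; "grip_force": force on a finger pad.
Only numpy, scipy, OpenCV 4.12 (cv2) and the standard library are available. Lean on these libraries where they do the work, as an engineer would, in place of code of your own. Each camera call takes 0.05 s, during which the arm holds its last target. There are 200 camera calls.

### The job

The breaker module with the orange pad and the lit red lamp has tripped. Press the orange pad of its hatch once to release the push-push latch, let the hatch pop and see that it stands open by itself, then press the red reset button inside fully in, let it come back out, and leave the hatch open. Do not push the hatch back down, do not operate the module with the blue pad, and do not pick up or disturb the small things lying about.

Things in the scene. Friction and masses are not known exactly. Their poses are not given: they have to be found in the camera images.
- unit_orange: Tripped breaker module, fixed on the left or right of the desk, turned up to 0.25 rad: a grey box 120 (x) x 110 (y) x 60 (z) mm, red lamp on its front deck, hatch with orange pad in its top. Origin: centre of its underside; x points from the front (lamp) to the back (hatch hinge), z up. The hatch covers a bay 78 mm (x, -33 to +45 mm) by 82 mm (y), 30 mm deep.
- hatch_orange_pad (a point): Centre of the top of the orange pad (18 x 44 mm) near the hatch's free front edge, at (-18, 0, 62) mm of the module when shut; moves with the hatch. Press here, straight down: the latch lets go 5 mm down (about 2 N; the stop is at 8.5 mm). A shorter press leaves it latched. As the finger withdraws upward a spring swings the hatch open within about 1 s.
- hatch_orange (a joint): Hatch angle, rad: 0 shut and latched, -0.08 latch lets go, -0.13 stop, 1.75 fully open: it then leans back behind the bay, never above 140 mm over the desk. A plate 75 x 79 x 4 mm, hinged along y at (47, 0, 62) mm of the module, 65 mm behind the pad. Pushing the open hatch right down latches it again.
- reset_orange_top (a point): Centre of the top of the red round reset button (22 mm diameter) inside the bay under the hatch, at (-5, 0, 47) mm of the module, 13 mm below the module's top; pressed straight down, reachable once the hatch is open.
- reset_orange (a joint): Travel of the reset button, m. 0 = out, 0.005 = fully in. A spring (1 N at first, 3.5 N fully in) brings it back.
- unit_blue: The other breaker module, of the same shape and size, with a blue pad and a green lamp; fixed, on the other side of the desk. To be left alone.
- hatch_blue (a joint): Its hatch angle, as for the orange one; 0 = shut, and it must stay shut.
- weight: Loose brass test weight, 24 mm diameter, 32 mm high, standing between the modules; origin at the centre of its underside.
- usb: Loose black and red USB stick 18 x 52 x 9 mm, lying between the modules; origin under its centre.
- driver: Loose red-handled screwdriver 188 mm long, lying to the left of the modules; origin under its centre.
- clip: Loose blue binder clip 26 x 41 x 35 mm, at the far left; origin under its centre.
- mobile: Loose phone in a red case 79 x 152 x 10 mm, lying to the right of the modules; origin under its centre.
- stapler_b: Loose blue stapler 44 x 128 x 30 mm, lying behind the right-hand module; origin under its centre.

How it is judged:
On the way, in this order (a step that is already met when the one before it is completed fails the run):
1. the orange hatch is pressed in past the point where its latch lets go (value of joint hatch_orange below -0.07 rad and contact force between the fingers and unit_orange above 0.5 N).
2. the hatch has popped and stands open by itself, untouched, for half a second (value of joint hatch_orange above 1.4 rad and contact force between the fingers and unit_orange below 0.1 N), for 0.5 s.
3. the red reset button is pressed fully in while the hatch stands open (value of joint reset_orange above 0.004 m and value of joint hatch_orange above 1.3 rad), for 0.05 s.
At the end, for the whole second after the job is handed in: The orange hatch stands open by itself (more than 1.4 rad) and at rest, its reset button has been pressed in and is out again (within 1 mm), and the blue hatch is still shut (within -0.04 to 0.06 rad) (value of joint hatch_orange above 1.4 rad and velocity of joint hatch_orange below 0.1 rad/s and value of joint reset_orange below 0.001 m and value of joint hatch_blue between -0.04 and 0.06 rad); the robot touches nothing.
It fails at once if the orange hatch is pushed back down after it has popped (closing faster than 0.2 rad/s between 0.15 and 1.3 rad) (value of joint hatch_orange between 0.15 and 1.3 rad and velocity of joint hatch_orange below -0.2 rad/s).
It fails at once if the hatch of the blue module is operated (pressed in by more than 0.04 rad or opened) (value of joint hatch_blue below -0.04 rad or value of joint hatch_blue above 0.06 rad).
It fails at once if a bystander is lifted or displaced by more than 20 mm (distance of any of weight, usb, driver, clip, mobile, stapler_b from where it was at the start of the episode above 0.02 m).
It also fails if it takes over 42 s, if anything falls off the work surface, if the arm or the gripper's body presses on something with over 40 N, if the wrist force passes 120 N, or if a joint passes its speed limit or range.

## Working session

There is one attempt and no reset: what is moved stays moved. The work goes in short steps, Python scripts to look and compute and a tool call to move; the robot and the scene stay as the last step left them, time stands still between calls to the robot, and variables do not carry over. Pictures are saved under pics/ and viewed, at most 10 in all, crops included, and the job is handed in when it is done.

Besides the shell and the picture viewer there is one more tool, called after "Call:" as a command line: name --argument value ..., lists and objects as JSON in quotes. drive_tool: Moves the arm, as the interface text tells. Its arguments: {"type":"object","properties":{"series":{"type":"array"},"grip_force":{"type":"number"}},"required":["series"]}

```bash
mkdir -p pics; cat > h.py <<'E'
import numpy as np, cv2
from bench import telemetry, camera, get_calibration, r
def ray(name,uv):
    c=get_calibration(name); f=200/np.tan(np.radians(c["fovy"])/2)
    K=np.array([[f,0,c["cx"]],[0,f,c["cy"]],[0,0,1]])
    p=cv2.undistortPoints(np.array([[uv]],float),K,np.array(c["dist"],float))[0,0]
    R=np.array(c["rotation"],float)
    if R.shape!=(3,3):
        from scipy.spatial.transform import Rotation
        R=Rotation.from_quat(R).as_matrix()
    return np.array(c["xyz"]),R@np.array([p[0],-p[1],-1])
def onz(name,uv,z):
    o,d=ray(name,uv); return o+d*(z-o[2])/d[2]
def save(im,n): cv2.imwrite("pics/"+n,im[:,:,::-1])
E
python3 - <<'E'
from h import *
for n in("scene","top"):
    save(camera(n),n+"1.png"); print(get_calibration(n))
print(telemetry.read_state(), r.tips_ahead)
E
```

```text
{'fovy': 50.33486115600148, 'cx': 314.13909563767277, 'cy': 204.16076649062182, 'dist': array([-0.05980375,  0.        ,  0.        ,  0.        ,  0.        ]), 'xyz': array([-0.12033986,  0.75223196,  0.81547428]), 'rotation': array([-0.157405  ,  0.42114182,  0.82830464, -0.33432717])}
{'fovy': 42.197461709336864, 'cx': 316.4873993839472, 'cy': 186.49481014109557, 'dist': array([0.02788649, 0.        , 0.        , 0.        , 0.        ]), 'xyz': array([0.39635671, 0.02141207, 1.63312841]), 'rotation': array([-0.02542153,  0.03815962,  0.70707106, -0.70565438])}
{'time': 0.1, 'joint_positions': array([ 1.31737985,  0.33278319, -0.06469066,  1.46086873,  0.02164022,
        1.34989594, -0.08848855]), 'joint_vel': array([-0.00108766, -0.00174978, -0.00086209, -0.00031471, -0.00228998,
       -0.00189571, -0.00087546]), 'joint_torque': array([ 1.43254223e-03, -6.24542928e+01,  2.48132151e-02, -3.90714562e+01,
       -6.14120392e-02,  3.67009384e-02,  2.91379763e-05]), 'ee_pos': array([ 0.14287576, -0.60807618,  0.20994397]), 'eef_rot': array([ 9.93345880e-01,  1.15167555e-01, -1.21910579e-04, -6.17535623e-04]), 'ft_force': array([ 0.78005665, -0.32488025, -0.56105535]), 'torque': array([ 0.04025857,  0.01862388, -0.00988362]), 'grip_force': 0.0, 'width': 0.08713496552609691} 0.022
```

View pics/top1.png

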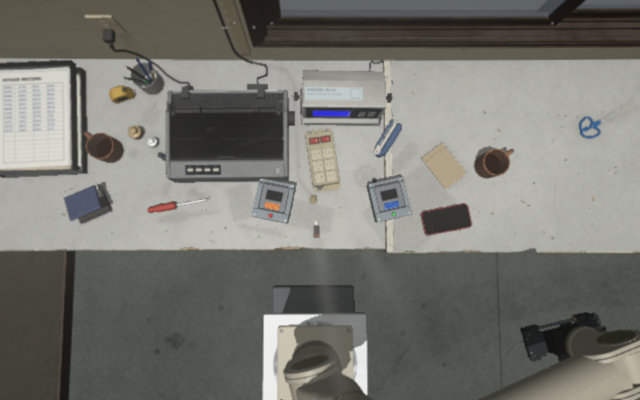

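View pics/scene1.png

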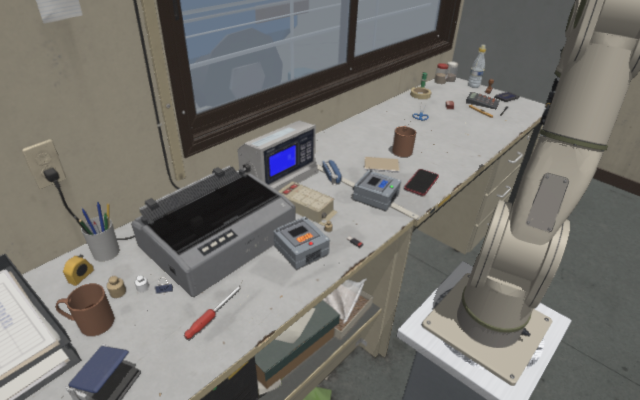

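The top view shows the orange module at about (273,200), its pad at (274,207) and its lamp at (270,215). The blue module is at (389,198), and the printer sits close behind and to the left of the orange one. I'll measure the pad now.

```bash
python3 - <<'E'
from h import *
P={}
def blobs(n,lo,hi,box):
    im=camera(n); hsv=cv2.cvtColor(im,cv2.COLOR_RGB2HSV)
    x0,y0,x1,y1=box; m=np.zeros(hsv.shape[:2],np.uint8)
    m[y0:y1,x0:x1]=cv2.inRange(hsv,lo,hi)[y0:y1,x0:x1]
    k,l,s,c=cv2.connectedComponentsWithStats(m)
    return im,[(s[i,4],c[i].round(2),cv2.minAreaRect(np.argwhere(l==i)[:,::-1].astype(np.float32))) for i in range(1,k) if s[i,4]>5]
for n,box in(("top",(245,170,305,230)),("scene",(270,210,335,270))):
    im,b=blobs(n,(8,140,150),(20,255,255),box)
    _,b2=blobs(n,(0,150,100),(6,255,255),box)
    print(n,"orange"); [print(*q,onz(n,q[1],.062).round(4)) for q in b]
    print("red"); [print(*q,onz(n,q[1],.062).round(4)) for q in b2]
    x0,y0,x1,y1=box; save(cv2.resize(im[y0:y1,x0:x1],None,fx=8,fy=8,interpolation=cv2.INTER_CUBIC),n+"_c.png")
for nm,uv in dict(printerFR=(288,180),printerFL=(168,180)).items(): print(nm,onz("top",uv,.12))
E
```

```text
top orange
63 [271.73 205.68] ((271.673095703125, 205.63461303710938), (13.335897445678711, 4.510671138763428), 11.309932708740234) [0.4799 0.1286 0.062 ]
red
scene orange
60 [303.88 237.23] ((304.0776062011719, 237.1810302734375), (4.333112716674805, 14.443709373474121), 66.80140686035156) [0.4827 0.1309 0.062 ]
red
printerFR [0.55203404 0.07740502 0.12      ]
printerFL [0.55233092 0.42650736 0.12      ]
```

View pics/top_c.png

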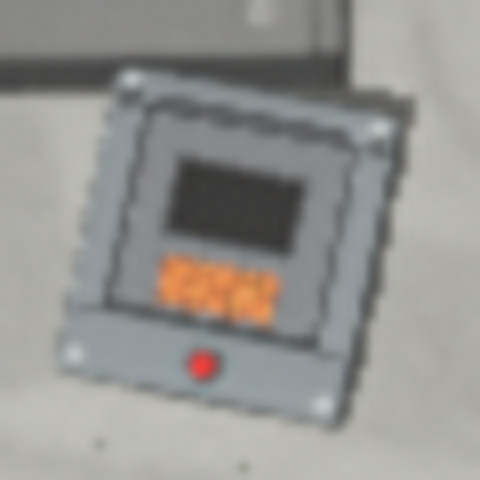

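View pics/scene_c.png

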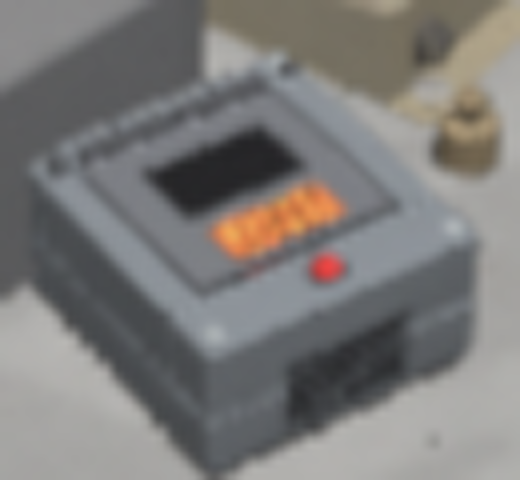

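The crops give clear screws, pad and lamp. In the top crop the pad is centred at about (219,290) and the lamp at (202,365). I'll get the yaw from the screws, triangulate the pad, and check the printer's height.

```bash
python3 - <<'E'
from h import *
t=lambda u,v:(245+(u+.5)/8-.5,170+(v+.5)/8-.5)
s=lambda u,v:(270+(u+.5)/8-.5,210+(v+.5)/8-.5)
def tri(a,b):
    o1,d1=ray("top",a);o2,d2=ray("scene",b)
    k=np.linalg.lstsq(np.c_[d1,-d2],o2-o1,rcond=None)[0]
    return ((o1+k[0]*d1+o2+k[1]*d2)/2).round(4),np.linalg.norm(o1+k[0]*d1-o2-k[1]*d2).round(4)
S=[onz("top",t(*p),.06) for p in((132,82),(380,128),(74,352),(322,403))]
dx=(S[0]+S[1]-S[2]-S[3])[:2]; dy=(S[0]+S[2]-S[1]-S[3])[:2]
print(np.array(S).round(4),"yaw",np.arctan2(dx[1],dx[0]),np.arctan2(-dy[0],dy[1]))
Sc=[onz("scene",s(*p),.06) for p in((288,68),(60,165),(453,230),(215,335))];print("scene",np.array(Sc).round(4))
print("pad",onz("top",t(219,290),.062),onz("scene",s(280,221),.062),tri(t(219,290),s(280,221)))
print("lamp",tri(t(202,365),s(327,268)))
print("screw",tri(t(322,403),s(453,230)))
print("printer FR top",tri((288,179.5),(294,209)))
E
```

```text
[[0.5589 0.1615 0.06  ]
 [0.5412 0.0672 0.06  ]
 [0.4562 0.1827 0.06  ]
 [0.4367 0.089  0.06  ]] yaw -0.20446882673737754 -0.19524729055024512
scene [[0.5391 0.0666 0.06  ]
 [0.5572 0.1602 0.06  ]
 [0.4386 0.0902 0.06  ]
 [0.4588 0.1828 0.06  ]]
pad [0.47947266 0.12797194 0.062     ] [0.48152704 0.12952383 0.062     ] (array([0.4805, 0.1288, 0.062 ]), np.float64(0.0026))
lamp (array([0.4523, 0.1351, 0.0626]), np.float64(0.003))
screw (array([0.4376, 0.0897, 0.0601]), np.float64(0.0022))
printer FR top (array([0.5613, 0.0825, 0.0882]), np.float64(0.0118))
```

```bash
python3 - <<'E'
from h import *
a=cv2.imread("pics/scene1.png")[170:275,205:345]; cv2.imwrite("pics/pr.png",cv2.resize(a,None,fx=5,fy=5,interpolation=cv2.INTER_CUBIC))
E
```

```text
(no output)
```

View pics/pr.png

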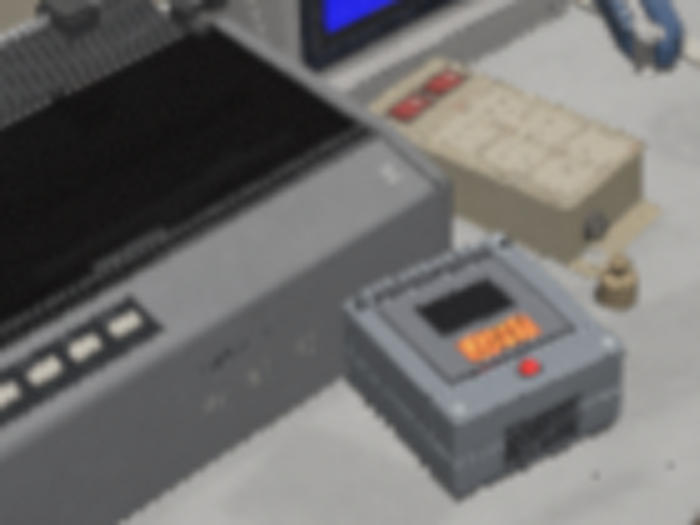

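The pad is at (0.4805, 0.1288) and the module yaw is about -0.20. That puts the button at (0.493, 0.126, 0.047). I'll work out the approach.

```bash
cat >> h.py <<'E'
from scipy.spatial.transform import Rotation as Ro
def row(p,yaw,cur=None):
    s=telemetry.read_state(); R0=Ro.from_quat(s["eef_rot"]); p0=s["ee_pos"]
    if cur is not None: p0,R0=np.array(cur[0]),goal(cur[1])
    print("row",((R0.inv()*goal(yaw)).as_rotvec()/np.radians(5)).round(2),(R0.inv().apply(np.array(p)-p0)/.04).round(2))
def goal(yaw): return Ro.from_euler("z",yaw)*Ro.from_quat([1,0,0,0])
E
python3 - <<'E'
from h import *
row((.42,-.30,.20),-.1)
E
```

```text
row [-0.    0.    3.79] [ 8.51 -5.92  0.26]
```

Call:
drive_tool --series '[0,0,3.8,8.5,-5.9,0.25,-1,0,0,3.8,8.5,-5.9,0.25,-1,0,0,3.8,8.5,-5.9,0.25,-1,0,0,3.8,8.5,-5.9,0.25,-1,0,0,3.8,8.5,-5.9,0.25,-1,0,0,3.8,8.5,-5.9,0.25,-1,0,0,3.8,8.5,-5.9,0.25,-1,0,0,3.8,8.5,-5.9,0.25,-1,0,0,3.8,8.5,-5.9,0.25,-1,0,0,3.8,8.5,-5.9,0.25,-1]' --grip_force 10

```text
time: 1.13
ee_pos: [0.4211, -0.299, 0.2009]
eef_rot: [0.999, -0.05, 0.0, 0.0]
ft_force: [0.7, 0.2, 0.5]
width: 0.0285
grip_force: 0.0
```

```bash
python3 - <<'E'
from h import *
s=telemetry.read_state(); print(s["ee_pos"],s["width"],s["time"],s["joint_positions"].round(2))
row((.4805,.1288,.20),-.1)
E
```

```text
[ 0.42113463 -0.29902688  0.20090666] 0.02847949016097693 1.1333 [ 0.84  0.12 -0.33  1.74  0.04  1.28 -1.17]
row [ 0.01 -0.01 -0.01] [  0.4  -10.79   0.02]
```

Call:
drive_tool --series '[0,0,0,0.4,-10.8,0,-1,0,0,0,0.4,-10.8,0,-1,0,0,0,0.4,-10.8,0,-1,0,0,0,0.4,-10.8,0,-1,0,0,0,0.4,-10.8,0,-1,0,0,0,0.4,-10.8,0,-1,0,0,0,0.4,-10.8,0,-1,0,0,0,0.4,-10.8,0,-1,0,0,0,0.4,-10.8,0,-1,0,0,0,0.4,-10.8,0,-1]'

```text
time: 1.97
ee_pos: [0.4771, 0.1137, 0.201]
eef_rot: [0.999, -0.051, 0.001, 0.0]
ft_force: [0.8, -0.1, -0.4]
width: 0.0003
grip_force: 0.0
```

Call:
drive_tool --series '[0,0,0,0,0,0,-1,0,0,0,0,0,0,-1,0,0,0,0,0,0,-1]'

```text
time: 2.22
ee_pos: [0.4772, 0.1113, 0.2004]
eef_rot: [0.999, -0.05, -0.0, 0.0]
ft_force: [-0.2, -0.4, 0.0]
width: 0.0007
grip_force: 0.0
```

```bash
python3 - <<'E'
from h import *
s=telemetry.read_state(); print(s["ee_pos"],s["width"],s["time"],s["joint_positions"].round(2))
row((.4805,.1288,.10),-.1)
E
```

```text
[0.47717615 0.11132572 0.20043308] 0.0006750248284433809 2.2167 [ 0.39  0.1  -0.74  1.79  0.07  1.28 -2.04]
row [ 0.01  0.   -0.01] [ 0.04 -0.44  2.51]
```

Call:
drive_tool --series '[0,0,0,0.05,-0.45,1.25,-1,0,0,0,0.05,-0.45,2.5,-1,0,0,0,0.05,-0.45,2.5,-1,0,0,0,0.05,-0.45,2.5,-1,0,0,0,0.05,-0.45,2.5,-1]'

```text
time: 2.63
ee_pos: [0.4808, 0.1281, 0.1005]
eef_rot: [0.999, -0.051, -0.001, 0.0]
ft_force: [1.0, -0.7, 0.7]
width: 0.0002
grip_force: 0.0
```

```bash
python3 - <<'E'
from h import *
row((.4805,.1288,.077),-.1)
save(camera("scene")[150:300,200:380].repeat(4,0).repeat(4,1),"s2.png")
E
```

```text
row [ 0.01  0.02 -0.03] [-0.01 -0.02  0.59]
```

View pics/s2.png

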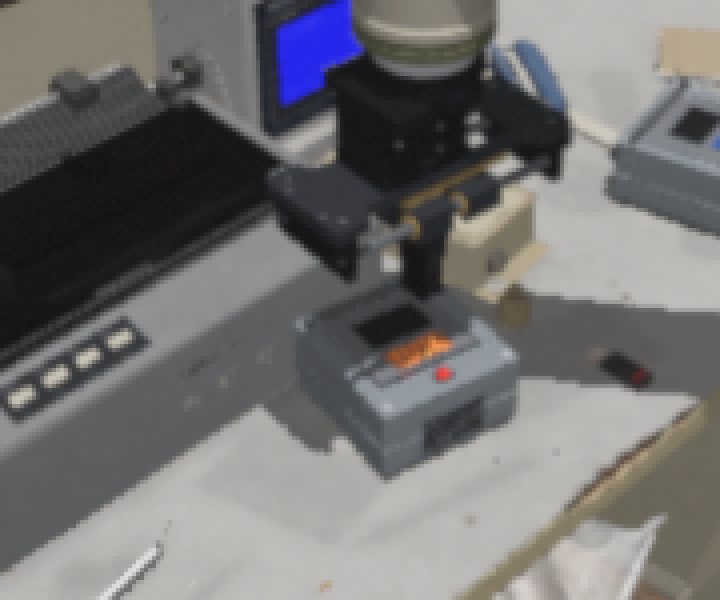

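The fingertip shows at about crop (425,290), which looks too high above the pad at (418,350). I'll project the expected tip to check.

```bash
python3 - <<'E'
from h import *
s=telemetry.read_state(); print(s["ee_pos"],s["eef_rot"].round(3))
def proj(n,X):
    c=get_calibration(n); f=200/np.tan(np.radians(c["fovy"])/2); R=Ro.from_quat(c["rotation"]).as_matrix()
    K=np.array([[f,0,c["cx"]],[0,f,c["cy"]],[0,0,1]]); q=R.T@(np.array(X)-c["xyz"]); q=q*[1,-1,-1]
    return cv2.projectPoints(q[None],np.zeros(3),np.zeros(3),K,c["dist"])[0].ravel()
tip=s["ee_pos"]-[0,0,.022]
u=proj("scene",tip);print("tip full",u,"crop",(u-[200,150])*4)
u=proj("scene",(.4805,.1288,.062));print("pad crop",(u-[200,150])*4)
p=(425/4+200,292/4+150)
for z in(.078,.09,.1,.12): print(z,onz("scene",p,z))
im=camera("scene")[190:260,270:340]; save(cv2.resize(im,None,fx=8,fy=8,interpolation=cv2.INTER_CUBIC),"s3.png")
E
```

```text
[0.48182491 0.12850827 0.10181261] [ 0.999 -0.051  0.     0.   ]
tip full [304.79785319 231.90493192] crop [419.19141276 327.61972768]
pad crop [420.09535911 348.95455812]
0.078 [0.50683641 0.09721939 0.078     ]
0.09 [0.49663115 0.10787759 0.09      ]
0.1 [0.48812677 0.11675943 0.1       ]
0.12 [0.471118  0.1345231 0.12     ]
```

View pics/s3.png

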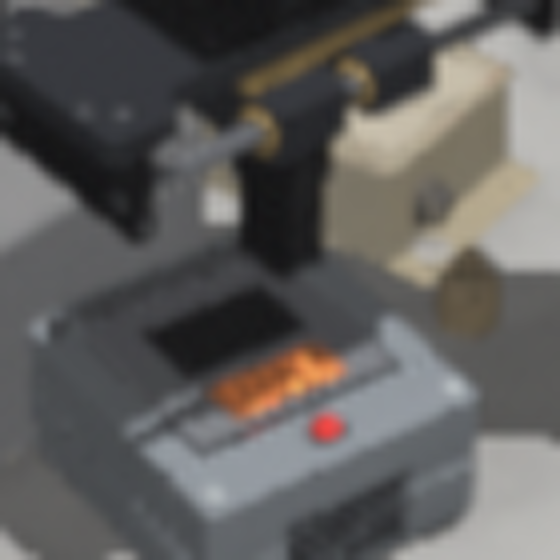

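```bash
python3 - <<'E'
from h import *
im=camera("top")[160:250,220:330]; save(cv2.resize(im,None,fx=6,fy=6,interpolation=cv2.INTER_CUBIC),"t3.png")
exec(open("/dev/null").read())
def proj(n,X):
    c=get_calibration(n); f=200/np.tan(np.radians(c["fovy"])/2); R=Ro.from_quat(c["rotation"]).as_matrix()
    K=np.array([[f,0,c["cx"]],[0,f,c["cy"]],[0,0,1]]); q=R.T@(np.array(X)-c["xyz"]); q=q*[1,-1,-1]
    return cv2.projectPoints(q[None],np.zeros(3),np.zeros(3),K,c["dist"])[0].ravel()
p=telemetry.read_state()["ee_pos"]; R=goal(-.1)
for h in(.06,.15):
  print(h,[((proj("top",p+[0,0,h]+R.apply(v))-[220,160])*6).round() .tolist() for v in((0,0,0),(.0375,.095,0),(.0375,-.095,0),(-.0375,-.095,0),(-.0375,.095,0))])
  print(h,[((proj("scene",p+[0,0,h]+R.apply(v))-[270,190])*8).round() .tolist() for v in((0,0,0),(.0375,.095,0),(.0375,-.095,0),(-.0375,-.095,0),(-.0375,.095,0))])
E
```

```text
0.06 [[295.0, 257.0], [503.0, 198.0], [103.0, 159.0], [86.0, 317.0], [487.0, 356.0]]
0.06 [[278.0, 137.0], [421.0, -21.0], [-34.0, 197.0], [114.0, 317.0], [574.0, 79.0]]
0.15 [[280.0, 246.0], [502.0, 183.0], [76.0, 141.0], [57.0, 309.0], [485.0, 351.0]]
0.15 [[280.0, -101.0], [430.0, -250.0], [-49.0, -44.0], [107.0, 72.0], [591.0, -154.0]]
```

View pics/t3.png

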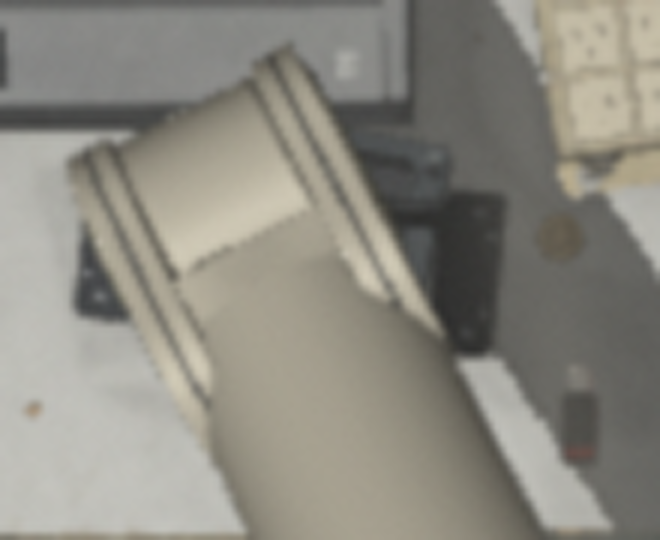

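The lateral position agrees with the top view: the gripper corners are at (503,195) and (487,353), as predicted. The scene view, though, shows the closed tips about 25 mm higher than expected. I'll descend in steps and feel for contact.

Call:
drive_tool --series '[0,0,0,-0.02,0,0.3,-1,0,0,0,-0.02,0,0.3,-1,0,0,0,-0.02,0,0.3,-1]'

```text
time: 3.03
ee_pos: [0.4801, 0.1293, 0.0885]
eef_rot: [0.999, -0.051, -0.0, 0.0]
ft_force: [0.6, 0.4, 0.1]
width: 0.0005
grip_force: 0.0
```

Call:
drive_tool --series '[0,0,0,0,0,0.1,-1,0,0,0,0,0,0.1,-1,0,0,0,0,0,0.1,-1]'

```text
time: 3.28
ee_pos: [0.4802, 0.1296, 0.0846]
eef_rot: [0.999, -0.05, -0.0, 0.0]
ft_force: [0.4, -0.0, -0.3]
width: 0.0003
grip_force: 0.0
```

Call:
drive_tool --series '[0,0,0,0,0,0.1,-1,0,0,0,0,0,0.1,-1,0,0,0,0,0,0.1,-1]'

```text
time: 3.53
ee_pos: [0.4801, 0.1296, 0.0804]
eef_rot: [0.999, -0.05, -0.0, 0.0]
ft_force: [-0.7, -0.1, 0.4]
width: 0.0006
grip_force: 0.0
```

Call:
drive_tool --series '[0,0,0,0,0,0.08,-1,0,0,0,0,0,0.08,-1,0,0,0,0,0,0.08,-1]'

```text
time: 3.78
ee_pos: [0.4801, 0.1296, 0.0772]
eef_rot: [0.999, -0.05, -0.0, 0.0]
ft_force: [0.7, -0.0, 0.1]
width: 0.0004
grip_force: 0.0
```

```bash
python3 - <<'E'
from h import *
s=telemetry.read_state(); print(s["ee_pos"],s["ft_force"])
im=camera("scene")[190:260,270:340]; save(cv2.resize(im,None,fx=8,fy=8,interpolation=cv2.INTER_CUBIC),"s4.png")
E
```

```text
[0.48012439 0.12955203 0.07724421] [ 0.71255736 -0.04809672  0.07211445]
```

View pics/s4.png

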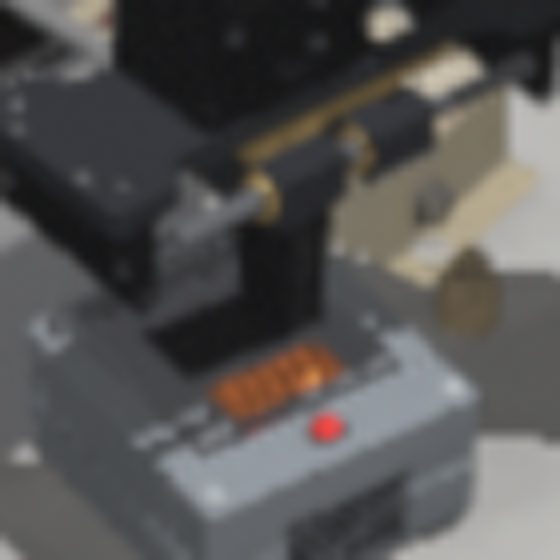

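The tip is at crop (285,330) and still above the pad at (280,370), about 12–15 mm short. Continuing down.

Call:
drive_tool --series '[0,0,0,0.01,0.02,0.2,-1,0,0,0,0.01,0.02,0.2,-1,0,0,0,0.01,0.02,0.2,-1]'

```text
time: 4.08
ee_pos: [0.4802, 0.1285, 0.0688]
eef_rot: [0.999, -0.05, -0.001, 0.0]
ft_force: [0.8, -0.4, 0.1]
width: 0.0002
grip_force: 0.0
```

Call:
drive_tool --series '[0,0,0,0,0,0.08,-1,0,0,0,0,0,0.08,-1,0,0,0,0,0,0.08,-1]'

```text
time: 4.33
ee_pos: [0.4805, 0.1287, 0.0661]
eef_rot: [0.999, -0.05, -0.0, 0.0]
ft_force: [0.2, -0.7, -0.5]
width: 0.0004
grip_force: 0.0
```

Call:
drive_tool --series '[0,0,0,0,0,0.07,-1,0,0,0,0,0,0.07,-1,0,0,0,0,0,0.07,-1]'

```text
time: 4.58
ee_pos: [0.4805, 0.1287, 0.0633]
eef_rot: [0.999, -0.05, -0.0, 0.0]
ft_force: [0.2, 0.3, 0.4]
width: 0.0008
grip_force: 0.0
```

Call:
drive_tool --series '[0,0,0,0,0,0.07,-1,0,0,0,0,0,0.07,-1,0,0,0,0,0,0.07,-1]'

```text
time: 4.83
ee_pos: [0.4804, 0.1287, 0.0605]
eef_rot: [0.999, -0.05, -0.0, 0.0]
ft_force: [-0.6, 0.6, 0.1]
width: 0.0004
grip_force: 0.0
```

```bash
python3 - <<'E'
from h import *
f=[]
for i in range(5): camera("top"); f.append(telemetry.read_state()["ft_force"][2])
print(np.round(f,2),telemetry.read_state()["ee_pos"])
E
```

```text
[ 0.57 -0.76 -0.94  0.3  -0.92] [0.48062542 0.12874134 0.06070572]
```

Call:
drive_tool --series '[0,0,0,0,0,0.05,-1,0,0,0,0,0,0.05,-1,0,0,0,0,0,0.05,-1]'

```text
time: 5.33
ee_pos: [0.4805, 0.1287, 0.0585]
eef_rot: [0.999, -0.05, -0.0, 0.0]
ft_force: [0.3, -1.1, 0.5]
width: 0.0002
grip_force: 0.0
```

Call:
drive_tool --series '[0,0,0,0,0,0.05,-1,0,0,0,0,0,0.05,-1,0,0,0,0,0,0.05,-1]'

```text
time: 5.58
ee_pos: [0.4805, 0.1287, 0.0565]
eef_rot: [0.999, -0.05, -0.0, 0.0]
ft_force: [0.6, -0.8, 0.4]
width: 0.0005
grip_force: 0.0
```

```bash
cat > w.py <<'E'
from h import *
f=[]
for i in range(5): im=camera("scene"); f.append(telemetry.read_state()["ft_force"][2])
print(np.round(f,2),np.mean(f),telemetry.read_state()["ee_pos"])
c=im[190:260,270:340]; hsv=cv2.cvtColor(c,cv2.COLOR_RGB2HSV)
m=cv2.inRange(hsv,(5,140,90),(20,255,255)); k,l,s,ce=cv2.connectedComponentsWithStats(m)
print([(s[i,:].tolist(),ce[i].round(1)) for i in range(1,k) if s[i,4]>8])
g=c.max(2); print("dark bottom rows by col", {x:int(np.max(np.where(g[:,x]<35)[0],initial=-1)) for x in range(28,44,2)})
E
python3 w.py
```

```text
[-0.29  0.27  0.36  0.35  0.28] 0.19497428810871584 [0.4805903  0.12875625 0.05665549]
[([27, 45, 15, 7, 42], array([32.8, 48.2]))]
dark bottom rows by col {28: 44, 30: 43, 32: 44, 34: 45, 36: 45, 38: 44, 40: 34, 42: 15}
```

Call:
drive_tool --series '[0,0,0,0,0,0.05,-1,0,0,0,0,0,0.05,-1,0,0,0,0,0,0.05,-1]'

```text
time: 6.08
ee_pos: [0.4804, 0.1287, 0.0545]
eef_rot: [0.999, -0.05, -0.0, 0.0]
ft_force: [-0.1, -0.3, -0.8]
width: 0.0003
grip_force: 0.0
```

```bash
python3 w.py
```

```text
[0.53 0.69 0.53 0.9  0.02] 0.5352734091583808 [0.48059414 0.12877328 0.05465907]
[([27, 46, 8, 6, 29], array([30.4, 48.7]))]
dark bottom rows by col {28: 44, 30: 44, 32: 45, 34: 46, 36: 46, 38: 45, 40: 34, 42: 15}
```

Call:
drive_tool --series '[0,0,0,0,0,0.05,-1,0,0,0,0,0,0.05,-1,0,0,0,0,0,0.05,-1]'

```text
time: 6.58
ee_pos: [0.4805, 0.1287, 0.0525]
eef_rot: [0.999, -0.05, -0.0, 0.0]
ft_force: [-0.3, -0.3, 0.0]
width: 0.0007
grip_force: 0.0
```

```bash
python3 w.py
```

```text
[-0.05 -0.46 -0.28 -0.02 -0.59] -0.2831412900701515 [0.48057244 0.12873562 0.05265437]
[([27, 47, 8, 5, 26], array([30.2, 48.8]))]
dark bottom rows by col {28: 44, 30: 44, 32: 45, 34: 47, 36: 46, 38: 45, 40: 35, 42: 16}
```

Call:
drive_tool --series '[0,0,0,0,0,0.05,-1,0,0,0,0,0,0.05,-1,0,0,0,0,0,0.05,-1]'

```text
time: 7.08
ee_pos: [0.4804, 0.1287, 0.0505]
eef_rot: [0.999, -0.05, -0.0, 0.0]
ft_force: [-0.2, -0.4, 0.5]
width: 0.0005
grip_force: 0.0
```

```bash
python3 w.py
```

```text
[-0.06 -0.5  -0.88 -0.35 -0.04] -0.3657603359297191 [0.48058993 0.12872063 0.05064089]
[([27, 47, 7, 5, 24], array([30. , 48.9]))]
dark bottom rows by col {28: 44, 30: 44, 32: 46, 34: 47, 36: 47, 38: 46, 40: 36, 42: 17}
```

Call:
drive_tool --series '[0,0,0,0,0,0.05,-1,0,0,0,0,0,0.05,-1,0,0,0,0,0,0.05,-1]'

```text
time: 7.58
ee_pos: [0.4808, 0.1288, 0.0487]
eef_rot: [0.999, -0.05, 0.0, -0.0]
ft_force: [-0.2, 0.3, 2.2]
width: 0.0008
grip_force: 1.0
```

```bash
python3 w.py
```

```text
[1.97 0.84 1.25 2.76 0.85] 1.5343486009177716 [0.48072082 0.12876584 0.04873092]
[([27, 47, 7, 5, 22], array([30.1, 49.4]))]
dark bottom rows by col {28: 44, 30: 45, 32: 46, 34: 48, 36: 48, 38: 46, 40: 36, 42: 17}
```

Call:
drive_tool --series '[0,0,0,0,0,0.05,-1,0,0,0,0,0,0.05,-1,0,0,0,0,0,0.05,-1]'

```text
time: 8.08
ee_pos: [0.4807, 0.1287, 0.0466]
eef_rot: [0.999, -0.05, 0.0, 0.0]
ft_force: [-0.2, -0.7, 1.6]
width: 0.0007
grip_force: 1.0
```

```bash
python3 w.py
```

```text
[1.87 2.22 2.58 1.34 1.84] 1.9703029776695484 [0.48063715 0.12871771 0.04667681]
[([27, 48, 7, 5, 24], array([30.1, 50. ]))]
dark bottom rows by col {28: 44, 30: 45, 32: 47, 34: 48, 36: 48, 38: 47, 40: 37, 42: 18}
```

Contact came at TCP z of about 0.050. The press needs 5 to 8.5 mm, so I'll go to about 0.043.

Call:
drive_tool --series '[0,0,0,0,0,0.04,-1,0,0,0,0,0,0.085,-1,0,0,0,0,0,0.085,-1,0,0,0,0,0,0.085,-1]'

```text
time: 8.67
ee_pos: [0.4806, 0.1287, 0.0431]
eef_rot: [0.999, -0.05, -0.0, 0.0]
ft_force: [0.2, -0.1, 2.6]
width: 0.0004
grip_force: 1.1
```

```bash
python3 w.py
```

```text
[0.62 2.29 1.91 1.32 2.9 ] 1.8070065803461894 [0.48056369 0.12868133 0.04323787]
[([27, 49, 7, 5, 24], array([30. , 50.9]))]
dark bottom rows by col {28: 45, 30: 46, 32: 48, 34: 49, 36: 49, 38: 48, 40: 38, 42: 18}
```

Call:
drive_tool --series '[0,0,0,0,0,0.02,-1,0,0,0,0,0,0.02,-1,0,0,0,0,0,-0.5,-1,0,0,0,0,0,-1.5,-1,0,0,0,-0.3,0,-2.5,-1,0,0,0,-1,0,-3.2,-1,0,0,0,-1,0,-3.2,-1,0,0,0,-1,0,-3.2,-1,0,0,0,-1,0,-3.2,-1,0,0,0,-1,0,-3.2,-1]'

```text
time: 9.75
ee_pos: [0.4403, 0.1322, 0.1697]
eef_rot: [0.999, -0.051, -0.001, 0.0]
ft_force: [0.4, -0.8, 0.1]
width: 0.0002
grip_force: 0.0
```

Call:
drive_tool --series '[0,0,0,0,0,0,-1,0,0,0,0,0,0,-1,0,0,0,0,0,0,-1,0,0,0,0,0,0,-1,0,0,0,0,0,0,-1,0,0,0,0,0,0,-1,0,0,0,0,0,0,-1,0,0,0,0,0,0,-1,0,0,0,0,0,0,-1,0,0,0,0,0,0,-1]'

```text
time: 10.58
ee_pos: [0.4408, 0.1328, 0.1713]
eef_rot: [0.999, -0.05, 0.0, 0.0]
ft_force: [0.4, -0.5, -0.5]
width: 0.0003
grip_force: 0.0
```

Call:
drive_tool --series '[0,0,0,0,0,0,-1,0,0,0,0,0,0,-1,0,0,0,0,0,0,-1,0,0,0,0,0,0,-1,0,0,0,0,0,0,-1,0,0,0,0,0,0,-1,0,0,0,0,0,0,-1,0,0,0,0,0,0,-1,0,0,0,0,0,0,-1,0,0,0,0,0,0,-1]'

```text
time: 11.42
ee_pos: [0.4408, 0.1328, 0.1712]
eef_rot: [0.999, -0.05, 0.0, 0.0]
ft_force: [-0.3, -0.4, -0.3]
width: 0.0009
grip_force: 0.0
```

```bash
python3 - <<'E'
from h import *
im=camera("scene")[170:260,250:350]; a=cv2.resize(im,(400,360),interpolation=cv2.INTER_CUBIC)
im=camera("top")[160:250,225:325]; b=cv2.resize(im,(400,360),interpolation=cv2.INTER_CUBIC)
save(np.hstack([a,b]),"pop.png"); print(telemetry.read_state()["ee_pos"])
E
```

```text
[0.44076255 0.1327855  0.17122429]
```

View pics/pop.png

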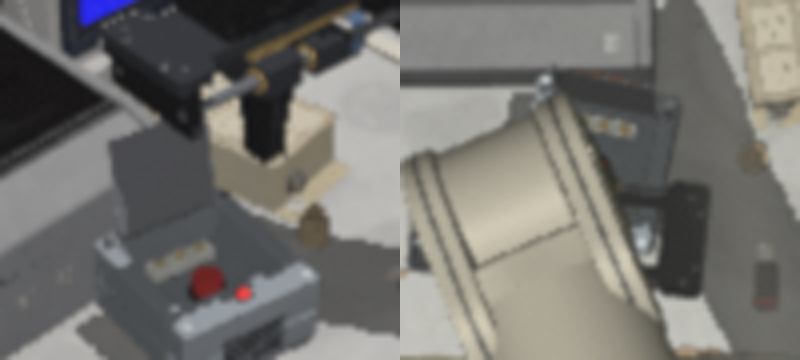

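The hatch stands open in the left crop, and the red button shows inside at crop (208,282), which is full-frame (302,240).

```bash
python3 - <<'E'
from h import *
im=camera("scene"); c=im[225:260,285:325]; hsv=cv2.cvtColor(c,cv2.COLOR_RGB2HSV)
m=cv2.inRange(hsv,(0,150,60),(6,255,255))|cv2.inRange(hsv,(174,150,60),(180,255,255)); k,l,s,ce=cv2.connectedComponentsWithStats(m)
for i in range(1,k):
    if s[i,4]>5: print(s[i],ce[i]+[285,225],onz("scene",ce[i]+[285,225],.044))
row((.4905,.1265,.171),-.1); row((.4905,.1265,.045),-.1)
E
```

```text
[13 12  7  7 38] [301.13157895 239.94736842] [0.49454392 0.12943304 0.044     ]
[24 17  3  3  6] [310.16666667 242.83333333] [0.4688422  0.12058111 0.044     ]
row [ 0.    0.   -0.01] [1.25 0.03 0.01]
row [ 0.    0.   -0.01] [1.25 0.03 3.16]
```

Call:
drive_tool --series '[0,0,0,0.7,0,0,-1,0,0,0,1.25,0,0,-1,0,0,0,1.25,0,0,-1,0,0,0,1.25,0,0,-1,0,0,0,1.25,0,0.7,-1,0,0,0,1.25,0,1.4,-1,0,0,0,1.25,0,2.1,-1,0,0,0,1.25,0,2.1,-1,0,0,0,1.25,0,2.1,-1,0,0,0,1.25,0,2.1,-1]'

```text
time: 12.4
ee_pos: [0.491, 0.1283, 0.0889]
eef_rot: [0.999, -0.05, 0.001, -0.0]
ft_force: [-0.0, 0.8, 0.6]
width: 0.0008
grip_force: 0.0
```

```bash
python3 - <<'E'
from h import *
s=telemetry.read_state(); print(s["ft_force"])
row((.4905,.1268,.040),-.1)
E
```

```text
[-0.02718488  0.79950709  0.55952271]
row [-0.   -0.02 -0.  ] [-0.01  0.04  1.22]
```

Call:
drive_tool --series '[0,0,0,0,0.04,0.5,-1,0,0,0,0,0.04,0.9,-1,0,0,0,0,0.04,1.2,-1,0,0,0,0,0.04,1.2,-1,0,0,0,0,0.04,1.2,-1]'

```text
time: 12.82
ee_pos: [0.4907, 0.1264, 0.0401]
eef_rot: [0.999, -0.05, 0.0, -0.0]
ft_force: [0.2, 0.4, 0.1]
width: 0.0006
grip_force: 0.0
```

Call:
drive_tool --series '[0,0,0,0,0,0.1,-1,0,0,0,0,0,0.1,-1,0,0,0,0,0,0.1,-1]'

```text
time: 13.07
ee_pos: [0.4907, 0.1262, 0.0358]
eef_rot: [0.999, -0.05, 0.0, -0.0]
ft_force: [0.3, -0.0, -0.2]
width: 0.0004
grip_force: 0.0
```

Call:
drive_tool --series '[0,0,0,0,0,0.08,-1,0,0,0,0,0,0.08,-1,0,0,0,0,0,0.08,-1]'

```text
time: 13.32
ee_pos: [0.4908, 0.1263, 0.0323]
eef_rot: [0.999, -0.05, 0.0, -0.0]
ft_force: [0.2, 0.9, 2.7]
width: 0.0005
grip_force: 1.2
```

```bash
python3 w.py
```

```text
[2.44 2.89 2.78 2.72 2.44] 2.6537386450240925 [0.49080655 0.12625382 0.03230304]
[]
dark bottom rows by col {28: 41, 30: 49, 32: 50, 34: 50, 36: 49, 38: 22, 40: 20, 42: 19}
```

The spring reads 2.65 N, so the button is about 3 mm in. I'll push on until the force shows the stop.

Call:
drive_tool --series '[0,0,0,0,0,0.05,-1,0,0,0,0,0,0.06,-1,0,0,0,0,0,0.06,-1,0,0,0,0,0,0.06,-1]'

```text
time: 13.9
ee_pos: [0.4908, 0.1263, 0.0304]
eef_rot: [0.999, -0.05, 0.0, 0.0]
ft_force: [-1.5, 0.2, 12.3]
width: 0.0001
grip_force: 6.2
```

12.3 N means the button is fully in against its stop. Withdrawing straight up, then back.

Call:
drive_tool --series '[0,0,0,0,0,0,-1,0,0,0,0,0,-0.5,-1,0,0,0,0,0,-1.4,-1,0,0,0,0,0,-2.4,-1,0,0,0,0,0,-3.4,-1,0,0,0,-0.4,0,-3.8,-1,0,0,0,-1.2,0,-3.8,-1,0,0,0,-1.2,0,-3.8,-1,0,0,0,-1.2,0,-3.8,-1,0,0,0,-1.2,0,-3.8,-1]'

```text
time: 14.73
ee_pos: [0.4425, 0.1304, 0.1812]
eef_rot: [0.999, -0.051, -0.0, 0.0]
ft_force: [-0.1, 0.8, -0.4]
width: 0.0003
grip_force: 0.0
```

Call:
drive_tool --series '[0,0,0,0,0,0,-1,0,0,0,0,0,0,-1,0,0,0,0,0,0,-1,0,0,0,0,0,0,-1,0,0,0,0,0,0,-1,0,0,0,0,0,0,-1]'

```text
time: 15.23
ee_pos: [0.4426, 0.131, 0.1815]
eef_rot: [0.999, -0.05, -0.0, -0.0]
ft_force: [0.0, 0.6, 0.5]
width: 0.0004
grip_force: 0.0
```

```bash
python3 - <<'E'
from h import *
im=camera("scene"); ref=cv2.imread("pics/pop.png")[:,:400]
cur=cv2.resize(im[170:260,250:350],(400,360),interpolation=cv2.INTER_CUBIC)[:,:,::-1]
d=np.abs(cur.astype(int)-ref).max(2)
print("hatch diff",d[140:225,115:205].mean(),"bay",d[240:310,100:310].mean())
c=im[225:260,285:325]; hsv=cv2.cvtColor(c,cv2.COLOR_RGB2HSV)
m=cv2.inRange(hsv,(0,150,60),(6,255,255))|cv2.inRange(hsv,(174,150,60),(180,255,255)); k,l,s,ce=cv2.connectedComponentsWithStats(m)
print([(s[i,4],ce[i]+[285,225]) for i in range(1,k) if s[i,4]>2])
E
```

```text
hatch diff 1.313986928104575 bay 4.349863945578231
[(np.int32(34), array([301.05882353, 239.79411765])), (np.int32(6), array([310.16666667, 242.83333333]))]
```

```bash
python3 -c "
from bench import r
print(r.close_job())"
```

```text
the job is handed in; nothing more can be done
None
```

I pressed the orange pad, the hatch popped open and stayed open by itself, and I pressed the red reset button fully in (12 N against its stop). It came back out, and I handed the job in at about 15 s; no verdict was returned.

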